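# Shut the draught shield and tare the balance

### The arm

A 6-joint arm with a two-finger parallel gripper is mounted at the origin on the work surface. World frame = base frame: x ahead of the robot, y to its left, z up, the work surface at z = 0. Lengths are in m, angles in rad, forces in N, time in s.
With the tool pointing down it reaches from about 0.425 to 0.95 m from the base axis. Payload 3.5 kg.
Tool frame: the origin (TCP) lies between the finger pads; the fingertips stand 11 mm ahead of it and the grasp point (between the pads) lies 8 mm behind it (ctrl.tcp_to_tips is the distance from the TCP to the fingertips, in m); z points along the fingers, y is the direction in which the jaws open and shut (so a half turn about z gives the same grasp; the last joint's range is limited). The gripper opens to 85 mm and grips with 20 to 120 N. Pads are 22 mm wide; open, the fingers measure 114 mm over their backs; the gripper's body (76 mm by 85 mm) begins 54 mm behind the grasp point. The pads swing forward as they close: fully open they stand 13 mm farther back than shut.
Start: joints at [0.961, 0.286, 1.577, -0, 1.279, -0.15], TCP at [0.3, 0.605, 0.242] pointing down, gripper open.
Joint ranges: [-2.77, 2.77], [-0.9, 2.22], [0.21, 2.48], [-1.53, 4.67], [0.24, 2.81], [-2.84, 2.84]. Speed limits (rad/s): [2.79, 2.79, 3.14, 3.14, 3.14, 3.14].

### API

Orientations are given as a unit quaternion [x, y, z, w].
In Python, from plant import monitor, vision, workorder, ctrl gives the robot as it stands.
- The arm moves only by the tool jog_arm, never from a script. Its argument "series" is a list of rows, each a list of 4 numbers: the shift along the tool's x, y, z in m, then the turn about the tool's z in rad. In form: [[tx, ty, tz, spin], ...]. A call has exactly 8 rows; each row shifts and turns the pose as measured when the row begins, along the tool's axes as they then stand; what a row does not reach is not made up. A row lasts 1/12 s, in which the tool goes at most 41.7 mm and 7.16 degrees, less where a joint would pass 70% of its speed; a pose out of reach is approached as far as the arm can. A call is refused whole if a number of a shift passes 0.0417 or a number of a turn 0.125, either way. A call with a gripper value outside its range is refused whole. "grip" is the finger opening in m, from 0 to 0.0854, set as the call begins (left out, the last holds). The fingers move at their own pace and stop on an object; "grip_force" is the grip in N (left out, the last holds). Time passes only in rows, so rows that do not move let the fingers close, or fill a call up. It gives the time, the measured TCP pose, the force and the opening at its end, in the units of the state.
- monitor.get_state(): the state, without advancing time (a new reading comes with each control period).
- vision.read_camera(name): name is "side" or "top" or "wrist"; returns the picture (480x640x3 uint8, red, green, blue); there is no depth.
- vision.get_calibration(name): a dict with "vfov" (degrees; the focal length in pixels is half the picture's height over the tangent of half this angle, whatever the lens; pixels are square), "cx", "cy" (the principal point, pixels), "R" (3x3) and "t" (3): a world point X has camera coordinates R X + t. Camera axes: x right, y down, z forward; pixel columns grow to the right and rows downward; lengths in m; the calibration is good to about 2 mm. A picture is of the moment at which its call begins: read the wrist's pose just before it. get_calibration takes no time and is no camera call; for the wrist camera it gives the pose at the moment of the call.
- workorder.sign_off(): hands the job in, once; it reports no verdict.
The state is a dict: "time": time; "qpos": joint angles; "dq": joint speeds; "joint_efforts": joint torques, N m; "eef_pos": TCP position; "tcp_rot": TCP orientation; "contact_force": force on the tool from outside, world axes, zero at the start; "wrist_torque": the same for the moment, N m; "opening": opening from 0.0 (shut) to 1.0 (fully open).
Only numpy, scipy, OpenCV 4.12 (cv2) and the standard library are available. Lean on these libraries where they do the work, as an engineer would, in place of code of your own. Each camera call takes 0.05 s, during which the arm holds its last target.

### The job

The empty bottle on the balance's pan is about to be filled by weight. With the fingertips only, gently, without slamming, push the glass right-hand door and the glass top pane of the balance's draught shield fully shut by their grips, then press the purple tare key and let it come back up. Grasp and lift nothing, leave the left-hand door shut and the green keys unpressed, and do not disturb the bottle on the pan or the bottles and syringe standing around.

Things in the scene. Friction and masses are not known exactly. Their poses are not given: they have to be found in the camera images.
- balance: laboratory balance, pale grey-blue, fixed, 210 mm wide, 320 mm deep. Origin: on the table under its middle; x to its back, y to its left as seen facing its keys, z up. In front a key panel sloping 8 degrees (front edge lower), 45 to 60 mm above the table; behind it a glass draught shield at x = -51 to +141 mm, y = -100 to +100 mm, top 219 mm above the table. Pan centre at x = +45 mm.
- top_pane (a joint): the shield's glass top pane, a slide: 0 = fully shut, positive = metres it stands open towards the back (+x of the balance), up to 0.13; light friction of about 2 N holds it where it is left, with a hard stop at 0.
- top_grip (a point): centre of the dark teal ridge on the top pane, close to the pane's front edge; ridge 10 mm thick (x), 90 mm long (y), rising 16 mm above the glass, whose upper face lies 8 mm below this point (219 mm above the table). It travels with the pane.
- right_door (a joint): the shield's right-hand glass side door (the -y side of the balance), a slide: 0 = fully shut, positive = metres it stands open towards the back, up to 0.13; friction about 2 N, hard stop at 0.
- right_grip (a point): centre of the dark teal upright grip strip on the right-hand door, close to the door's front edge; 10 mm thick (x), standing 25 mm out from the glass (y: the glass's outer face is 12.5 mm towards the shield from this point), 95 mm tall (its top is 47.5 mm above this point, 210 mm above the table). It travels with the door.
- left_door (a joint): the shield's left-hand side door, like the right-hand one; already shut (0) at the start.
- tare_key (a joint): the purple tare key, a spring key: 0 = up, 0.004 = fully down (m, square to the sloping panel); takes about 1 N to start and 4 N to go fully down.
- tare_top (a point): middle of the top of the purple tare key, at the right-hand end of the key row; key 26 mm deep (x), 40 mm wide (y), 5 mm proud of the panel.
- green_key0 (a joint): a green key in the same row, not to be pressed, 18 x 24 mm, spring key like the tare key, in the balance's frame at y = +2 mm (the tare key's is at y = -68 mm); 0 = up, 0.004 = down.
- green_key1 (a joint): a green key in the same row, not to be pressed, 18 x 24 mm, spring key like the tare key, in the balance's frame at y = +36 mm (the tare key's is at y = -68 mm); 0 = up, 0.004 = down.
- green_key2 (a joint): a green key in the same row, not to be pressed, 18 x 24 mm, spring key like the tare key, in the balance's frame at y = +70 mm (the tare key's is at y = -68 mm); 0 = up, 0.004 = down.
- pan_bottle: empty open milky plastic bottle 36 x 44 mm, 80 mm tall, standing loose on the pan inside the shield, 22 g; origin at the middle of its underside, z up.
- flavour0: full clear glass flavour bottle with a black cap, 62 mm across, 165 mm tall, standing loose beside the balance; origin at the middle of its underside, z up.
- flavour1: full amber glass flavour bottle with a black cap, 62 mm across, 165 mm tall, standing loose beside the balance; origin at the middle of its underside, z up.
- flavour2: full green glass flavour bottle with a black cap, 62 mm across, 165 mm tall, standing loose beside the balance; origin at the middle of its underside, z up.
- squeeze_tall: milky flat squeeze bottle with a pink tip, 38 x 62 mm, 129 mm tall, standing loose; origin at the middle of its underside, z up.
- squeeze_short: milky flat squeeze bottle with a blue tip, 34 x 50 mm, 98 mm tall, standing loose; origin at the middle of its underside, z up.
- syringe: large plastic syringe without needle, 157 mm long, 27 mm high, lying loose on the table along its x axis; origin on the table under its middle.
Not all that is in view belongs to the job. Leave any yellow look-alike of the pan_bottle alone.

How it is judged:
On the way, in this order (a step that is already met when the one before it is completed fails the run):
1. the right-hand door and the top pane are both pushed fully shut (value of joint each of top_pane, right_door, left_door below 0.004 m), for 0.2 s.
2. the purple tare key is pressed down with the shield shut (all of step 1 and value of joint tare_key above 0.0025 m), for 0.05 s.
At the end, for the whole second after the job is handed in: Top pane, right-hand door and left-hand door all within 4 mm of fully shut; tare key back up (within 1 mm); the bottle on the pan upright, at rest and within 12 mm of where it was; the other bottles and the syringe within 30 mm of where they were and not tipped (all of step 1 and value of joint tare_key below 0.001 m and linear speed of pan_bottle below 0.02 m/s and angle between pan_bottle's own z axis and vertical below 0.15 rad and distance of pan_bottle from where it was at the start of the episode below 0.012 m and distance of each of flavour0, flavour1, flavour2, squeeze_tall, squeeze_short, syringe from where it was at the start of the episode below 0.03 m and angle between each of flavour0, flavour1, flavour2, squeeze_tall, squeeze_short, syringe's own z axis and vertical below 0.3 rad); the robot touches nothing.
It fails at once if the tare key is pressed while the right-hand door or the top pane is still open (value of joint tare_key above 0.0025 m and value of joint any of top_pane, right_door, left_door above 0.006 m).
It fails at once if a green key is pressed (value of joint any of green_key0, green_key1, green_key2 above 0.0025 m).
It fails at once if the left-hand door is pushed open (value of joint left_door above 0.01 m).
It fails at once if a pane or door is slammed (slides faster than 0.4 m/s) (velocity of joint any of top_pane, right_door below -0.4 m/s).
It fails at once if the bottle on the pan, or a bottle or the syringe standing around, is moved, lifted or knocked over (distance of pan_bottle from where it was at the start of the episode above 0.012 m or angle between any of pan_bottle, flavour0, flavour1, flavour2, squeeze_tall, squeeze_short, syringe's own z axis and vertical above 0.3 rad or distance of any of flavour0, flavour1, flavour2, squeeze_tall, squeeze_short, syringe from where it was at the start of the episode above 0.03 m).
It also fails if it takes over 51 s, if anything falls off the work surface, if the arm or the gripper's body presses on something with over 40 N, if the wrist force passes 120 N, or if a joint passes its speed limit or range.

## Working session

There is one attempt and no reset: what is moved stays moved. The work goes in short steps, Python scripts to look and compute and a tool call to move; the robot and the scene stay as the last step left them, time stands still between calls to the robot, and variables do not carry over. Pictures are saved under pics/ and viewed, and the job is handed in when it is done.

Besides the shell and the picture viewer there is one more tool, called after "Request:" as a command line: name --pt "numbers of a row" for each row, then --argument value for the rest. jog_arm: Moves the arm, as the interface text tells. Its arguments: {"type":"object","properties":{"series":{"type":"array","items":{"type":"array","items":{"type":"number"}}},"grip":{"type":"number"},"grip_force":{"type":"number"}},"required":["series"]}

```bash
ls; mkdir -p pics; python3 - <<'E'
from plant import monitor, vision, workorder, ctrl
import cv2
print(monitor.get_state()); print(ctrl.tcp_to_tips)
for n in("side","top","wrist"):
    print(n,vision.get_calibration(n))
    cv2.imwrite(f"pics/{n}0.png",vision.read_camera(n)[:,:,::-1])
E
```

```text
pics
{'time': 0.0, 'qpos': array([ 9.60986958e-01,  2.87232921e-01,  1.57813262e+00, -8.34372131e-07,
        1.27859541e+00, -1.49988546e-01]), 'dq': array([ 5.65920929e-04, -2.59645613e-04, -4.10613874e-05,  1.64274636e-05,
       -9.46788655e-04,  1.43480622e-03]), 'joint_efforts': array([ 1.34750095e-03, -4.05986094e+01, -2.92624068e+01, -1.14464724e-04,
        5.93684745e-03,  9.98336560e-06]), 'eef_pos': array([0.29916904, 0.6043985 , 0.24092633]), 'tcp_rot': array([ 2.27890016e-01,  9.73686160e-01, -1.09986927e-03, -4.38742901e-04]), 'contact_force': array([-0.03865577, -0.06938905, -0.42579563]), 'wrist_torque': array([-0.01875051, -0.00703931,  0.0209357 ]), 'opening': 0.9970765528078698}
0.011
side {'vfov': 53.61834036792712, 'cx': 314.2871657857832, 'cy': 240.88813804331198, 'R': array([[ 0.87154166, -0.49030146,  0.00442884],
       [-0.39836909, -0.71333437, -0.5765901 ],
       [ 0.28586221,  0.50075798, -0.81702157]]), 't': array([-0.52141112,  0.35552887,  0.845549  ])}
top {'vfov': 51.61488191618307, 'cx': 310.0501717840615, 'cy': 242.33668290772567, 'R': array([[ 0.01029603, -0.99993062,  0.00572236],
       [-0.98899923, -0.01102763, -0.14750901],
       [ 0.14756188, -0.00414065, -0.98904416]]), 't': array([0.02708075, 0.60426254, 0.99933262])}
wrist {'vfov': 71.85446300496002, 'cx': 314.58234809955394, 'cy': 248.2497154366346, 'R': array([[ 0.44353865,  0.89625127, -0.00266797],
       [ 0.86500293, -0.42729138,  0.26304373],
       [ 0.23461328, -0.11897786, -0.96478022]]), 't': array([-0.67324828, -0.0346963 ,  0.37828582])}
```

View pics/side0.png

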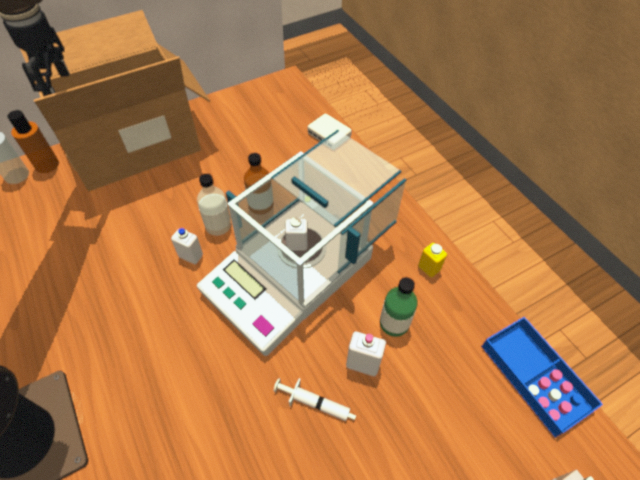

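View pics/top0.png

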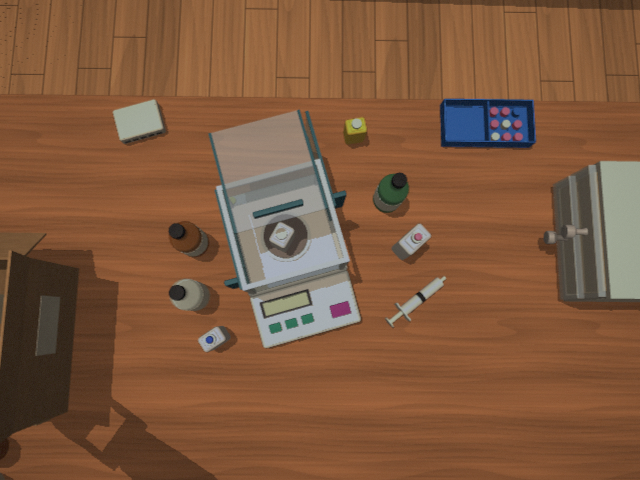

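View pics/wrist0.png

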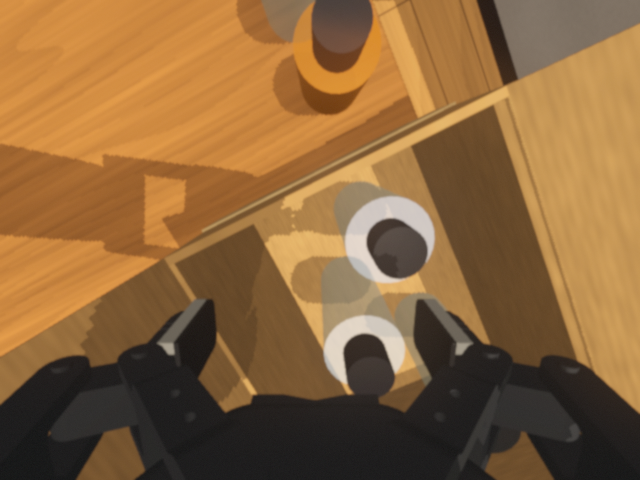

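The side view shows the balance mid-picture: top ridge near (310,191), right grip near (352,243), tare key near (263,326). In the top view they are at (278,209), (339,200) and (340,310). The gripper starts above an open carton on the left, with bottles inside it.

```bash
cat > h.py <<'E'
import numpy as np, cv2
from plant import monitor, vision
def K(c):
    f=240/np.tan(np.radians(c['vfov'])/2); return f
def ray(c,p):
    f=K(c); d=c['R'].T@np.array([(p[0]-c['cx'])/f,(p[1]-c['cy'])/f,1.]); return -c['R'].T@c['t'], d/np.linalg.norm(d)
def onz(c,p,z):
    o,d=ray(c,p); return o+d*(z-o[2])/d[2]
def tri(c1,p1,c2,p2):
    o1,d1=ray(c1,p1);o2,d2=ray(c2,p2)
    s=np.linalg.lstsq(np.c_[d1,-d2],o2-o1,rcond=None)[0]
    a=o1+d1*s[0];b=o2+d2*s[1]; return (a+b)/2,np.linalg.norm(a-b)
def proj(c,X):
    q=c['R']@np.asarray(X)+c['t']; return np.array([c['cx'],c['cy']])+K(c)*q[:2]/q[2]
def blobs(img,lo,hi,mn=25):
    m=cv2.inRange(cv2.cvtColor(img,cv2.COLOR_RGB2HSV),lo,hi)
    n,l,s,ce=cv2.connectedComponentsWithStats(m)
    return [(int(s[i,4]),ce[i].round(1).tolist(),s[i,:4].tolist()) for i in range(1,n) if s[i,4]>=mn]
COL={'purple':((145,100,60),(170,255,255)),'teal':((85,90,30),(105,255,140)),'green':((65,100,60),(84,255,255))}
E
python3 - <<'E'
from h import *
for n in("side","top"):
    im=cv2.cvtColor(cv2.imread(f"pics/{n}0.png"),cv2.COLOR_BGR2RGB)
    for k,(a,b) in COL.items(): print(n,k,blobs(im,a,b))
    hs=cv2.cvtColor(im,cv2.COLOR_RGB2HSV)
    for p in {"side":[(310,191),(352,243),(229,293)],"top":[(278,209),(339,200),(292,323)]}[n]: print(p,hs[p[1],p[0]])
    cr={'side':im[120:360,180:420],'top':im[100:350,190:440]}[n]
    cv2.imwrite(f"pics/{n}0z.png",cv2.resize(cr,None,fx=2.4,fy=2.4,interpolation=2)[:,:,::-1])
E
```

```text
side purple [(217, [262.7, 325.2], [253, 316, 20, 20]), (81, [556.3, 374.3], [550, 370, 12, 11]), (72, [544.3, 382.2], [538, 378, 12, 11]), (83, [566.6, 386.2], [560, 381, 13, 12]), (65, [543.7, 401.7], [539, 398, 10, 9]), (85, [565.0, 406.7], [559, 402, 12, 11]), (66, [554.1, 414.2], [549, 410, 10, 10])]
side teal [(227, [309.6, 191.7], [293, 178, 34, 29]), (467, [357.6, 234.0], [342, 180, 63, 83]), (34, [229.6, 195.6], [227, 192, 7, 8]), (61, [350.2, 212.0], [335, 198, 33, 28])]
side green [(70, [218.0, 282.1], [213, 277, 11, 11]), (69, [228.6, 292.5], [224, 288, 11, 10]), (70, [239.4, 302.6], [234, 298, 11, 11])]
(310, 191) [ 95 136 124]
(352, 243) [ 94 123  56]
(229, 293) [ 80 194 164]
top purple [(219, [339.9, 309.1], [330, 302, 21, 16])]
top teal [(64, [305.7, 136.8], [298, 110, 16, 53]), (72, [312.0, 130.8], [306, 111, 13, 40]), (116, [338.5, 198.0], [331, 191, 15, 16]), (151, [279.2, 207.6], [253, 200, 50, 17]), (42, [233.7, 283.5], [227, 278, 12, 10])]
top green [(81, [307.0, 318.3], [302, 314, 11, 10]), (81, [290.9, 322.8], [285, 318, 12, 10]), (83, [274.8, 327.5], [269, 323, 12, 10])]
(278, 209) [93 83 95]
(339, 200) [93 73 35]
(292, 323) [ 78 139 110]
```

View pics/side0z.png

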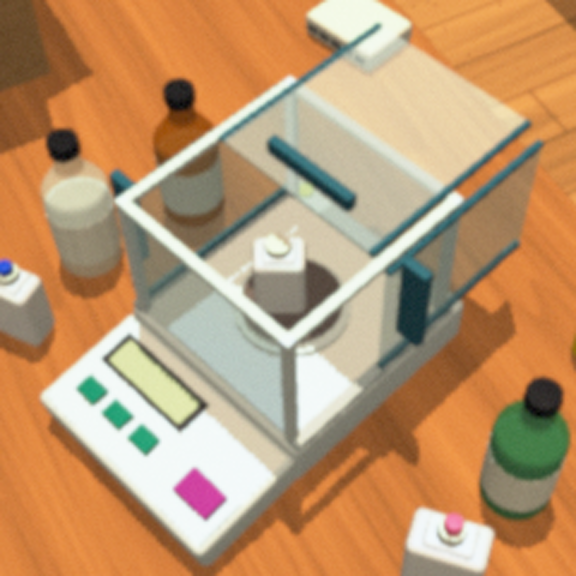

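View pics/top0z.png

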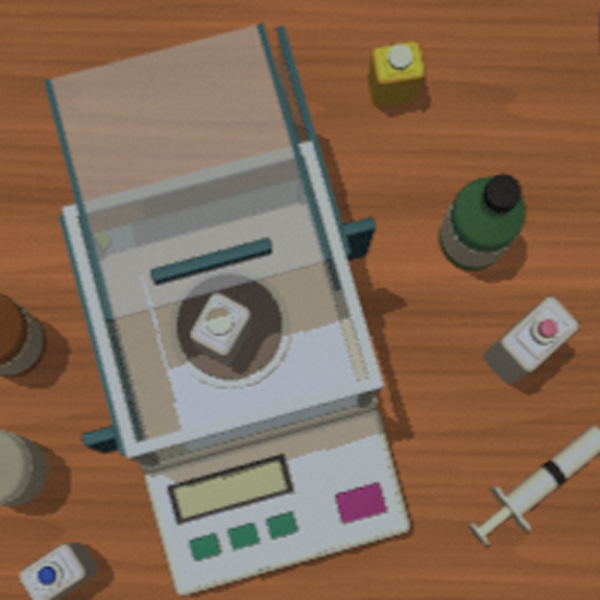

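```bash
python3 - <<'E'
from h import *
S=vision.get_calibration('side');T=vision.get_calibration('top')
P={'tare':((262.7,325.2),(339.9,309.1)),'g0':((239.4,302.6),(307,318.3)),'g1':((228.6,292.5),(290.9,322.8)),'g2':((218,282.1),(274.8,327.5)),
'ridge':((309.6,191.7),(279.2,207.6)),
'frontR':((180+290/2.4,120+340/2.4),(190+380/2.4,100+385/2.4)),
'frontL':((180+120/2.4,120+200/2.4),(190+132/2.4,100+455/2.4)),
'rgripTopOut':((180+432/2.4,120+272/2.4),(190+374/2.4,100+222/2.4)),
}
R={}
for k,(a,b) in P.items():
    R[k],e=tri(S,a,T,b); print(k,R[k].round(4),round(e,4))
v=R['g2']-R['tare']; print(np.linalg.norm(v)); yv=v[:2]/np.linalg.norm(v[:2]); print('yaw',np.arctan2(-yv[0],yv[1]))
yv2=(R['frontL']-R['frontR'])[:2];print('yaw2',np.arctan2(-yv2[0],yv2[1]),np.linalg.norm(yv2))
yaw=np.arctan2(-yv[0],yv[1]); xv=np.array([yv[1],-yv[0]])
# key plane points at z=0.0575
key=[onz(T,P[k][1],0.0575)[:2] for k in('tare','g0','g1','g2')]
print(np.array(key).round(4))
o=np.mean([key[i]-np.array(y)*yv for i,y in enumerate((-.068,.002,.036,.07))],axis=0)
print('row origin (y=0)',o)
for k in R: d=R[k][:2]-o; print(k,'along x',(d@xv).round(4),'y',(d@yv).round(4))
for n,pt in [('ridge',onz(T,P['ridge'][1],.229))]: d=pt[:2]-o; print(pt,(d@xv),(d@yv))
E
```

```text
tare [ 0.4657 -0.0294  0.0459] 0.0006
g0 [0.4463 0.0381 0.0457] 0.0008
g1 [0.4368 0.0711 0.0438] 0.0007
g2 [0.4271 0.1039 0.0447] 0.0011
ridge [0.6376 0.0891 0.2256] 0.0007
frontR [ 0.5495 -0.0335  0.2159] 0.0046
frontL [0.4966 0.1457 0.2139] 0.0039
rgripTopOut [ 0.6722 -0.0296  0.2112] 0.0042
0.13880282103286395
yaw 0.2811689848130767
yaw2 0.28689000148559357 0.18688249194324827
[[ 0.4652 -0.0286]
 [ 0.446   0.0382]
 [ 0.4366  0.0708]
 [ 0.4269  0.1032]]
row origin (y=0) [0.44643308 0.03627339]
tare along x 0.0002 y -0.0685
g0 along x 0.0004 y 0.0018
g1 along x 0.0004 y 0.0362
g2 along x 0.0002 y 0.0703
ridge along x 0.1983 y -0.0023
frontR along x 0.0796 y -0.0956
frontL along x 0.0785 y 0.0912
rgripTopOut along x 0.1986 y -0.1259
[0.6371599  0.08881918 0.229     ] 0.19781765901591697 -0.0024402606545021574
```

Request:
jog_arm --pt "0 0 -0.03 0" --pt "0 0 -0.04 0" --pt "0 0 -0.04 0" --pt "0 0 -0.04 -0.1" --pt "0 0 0 -0.12" --pt "0 0 0 -0.12" --pt "0 0 0 -0.12" --pt "0 0 0 -0.12" --grip 0

```text
time: 0.82
eef_pos: [0.2985, 0.6034, 0.3922]
tcp_rot: [-0.071, 0.997, -0.005, -0.004]
contact_force: [0.1, 0.0, 0.5]
opening: 0.0
```

```bash
cat >> h.py <<'E'
from scipy.spatial.transform import Rotation as Ro
YAW=0.283; XV=np.array([np.cos(YAW),np.sin(YAW)]); YV=np.array([-XV[1],XV[0]])
ROW=np.array([0.4465,0.0362]); ORG=ROW+0.130*XV   # balance origin
def tob(p): d=np.asarray(p)[:2]-ORG; return np.array([d@XV,d@YV])
def st():
    s=monitor.get_state(); M=Ro.from_quat(s['tcp_rot']).as_matrix()
    a=np.arctan2(M[1,0],M[0,0])
    print('t',round(s['time'],2),'tcp bal',tob(s['eef_pos']).round(4),'tipz',(s['eef_pos'][2]-.011).round(4),'spin left(tool)',round(-((YAW+np.pi-a+np.pi)%(2*np.pi)-np.pi),4),'tilt',M[:,2].round(3),'F',s['contact_force'].round(1),'op',round(s['opening'],3),'q6',s['qpos'].round(2))
    return s,M
def plan(xb,yb,ztip):
    s,M=st(); w=np.r_[ORG+xb*XV+yb*YV,ztip+.011]; print('tool delta',(M.T@(w-s['eef_pos'])).round(4))
E
python3 - <<'E'
from h import *
T=vision.get_calibration('top');print(tob(onz(T,(400,180),.165)),tob(onz(T,(339,191),.21)),tob(onz(T,(346,192),.21)))
plan(.12,-.119,.33)
E
```

```text
[ 0.07264294 -0.2374971 ] [ 0.07273974 -0.1141152 ] [ 0.06760138 -0.12571296]
t 0.82 tcp bal [-0.1138  0.5859] tipz 0.3812 spin left(tool) -0.1414 tilt [-0.008 -0.011 -1.   ] F [0.1 0.  0.5] op 0.0 q6 [ 0.96  0.22  1.39  0.    1.55 -0.75]
tool delta [-0.3312 -0.6645  0.0547]
```

Request:
jog_arm --pt "0 -0.02 0 -0.07" --pt "-0.01 -0.035 0 -0.07" --pt "-0.013 -0.04 0 0" --pt "-0.013 -0.04 0 0" --pt "-0.013 -0.04 0 0" --pt "-0.013 -0.04 0 0" --pt "-0.013 -0.04 0 0" --pt "-0.013 -0.04 0 0"

```text
time: 1.48
eef_pos: [0.459, 0.3466, 0.3891]
tcp_rot: [-0.154, 0.988, -0.005, -0.007]
contact_force: [0.2, 0.6, 0.6]
opening: -0.003
```

Request:
jog_arm --pt "-0.013 -0.04 0 0" --pt "-0.013 -0.04 0 0" --pt "-0.013 -0.04 0 0" --pt "-0.013 -0.04 0 0" --pt "-0.013 -0.04 0 0" --pt "-0.013 -0.04 0 0" --pt "-0.013 -0.03 0 0" --pt "-0.013 -0.02 0 0"

```text
time: 2.15
eef_pos: [0.6445, 0.096, 0.3867]
tcp_rot: [-0.152, 0.988, -0.005, -0.009]
contact_force: [-0.3, 0.6, -0.1]
opening: 0.003
```

```bash
python3 - <<'E'
from h import *
plan(.12,-.119,.30)
cv2.imwrite("pics/w1.png",vision.read_camera('wrist')[:,:,::-1])
cv2.imwrite("pics/s1.png",vision.read_camera('side')[:,:,::-1])
E
```

```text
t 2.15 tcp bal [0.0768 0.0021] tipz 0.3757 spin left(tool) 0.0229 tilt [-0.016 -0.013 -1.   ] F [-0.3  0.6 -0.1] op 0.003 q6 [-0.    0.18  1.45 -0.01  1.53 -1.88]
tool delta [-0.0419 -0.1215  0.0758]
```

View pics/w1.png

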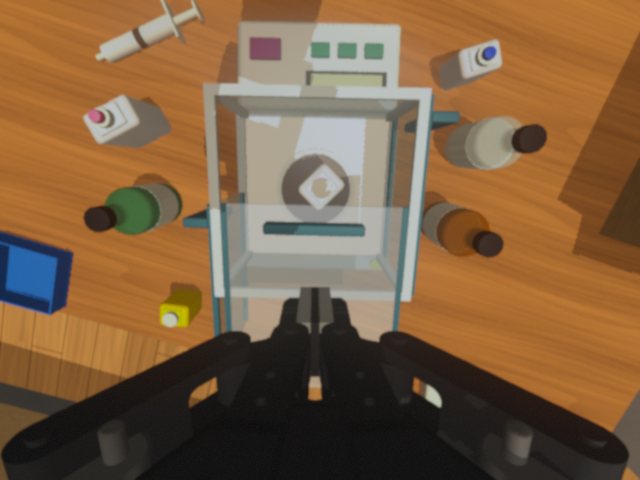

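View pics/s1.png

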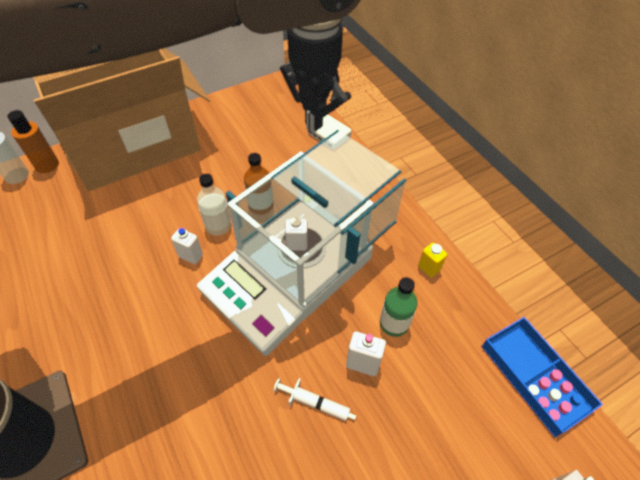

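The wrist view is square to the balance. The ridge is at (314,229), the right grip at (197,217) and the tare key at (265,48). I'll check these against the first fix.

```bash
python3 - <<'E'
from h import *
W=vision.get_calibration('wrist');im=cv2.imread('pics/w1.png')[:,:,::-1]
for k,(a,b) in COL.items(): print(k,[x for x in blobs(im,a,b) if x[1][1]<260])
for n,p,z in [('ridge',(314,227),.235),('ridgeL',(265,227),.235),('ridgeR',(364,230),.235),('rg outer',(184,222),.21),('rg top',(197,212),.21),('tare',(265,48),.054),('g0',(320,50),.054),('frontL',(432,90),.219),('frontR',(206,86),.219)]:
    print(n,tob(onz(W,p,z)).round(4))
cv2.imwrite('pics/w1z.png',cv2.resize(im[180:260,150:400],None,fx=3,fy=3,interpolation=2)[:,:,::-1])
E
```

```text
purple [(116, [256.6, 43.7], [251, 39, 17, 16]), (57, [94.4, 115.5], [90, 112, 10, 9])]
teal [(147, [195.7, 222.0], [185, 219, 23, 7]), (78, [309.0, 231.2], [295, 229, 33, 5])]
green []
ridge [ 0.0654 -0.0011]
ridgeL [ 0.0663 -0.0436]
ridgeR [0.067  0.0423]
rg outer [ 0.0679 -0.1238]
rg top [ 0.0582 -0.1109]
tare [-0.128  -0.0683]
g0 [-0.127   0.0008]
frontL [-0.049   0.0942]
frontR [-0.0484 -0.0933]
```

View pics/w1z.png

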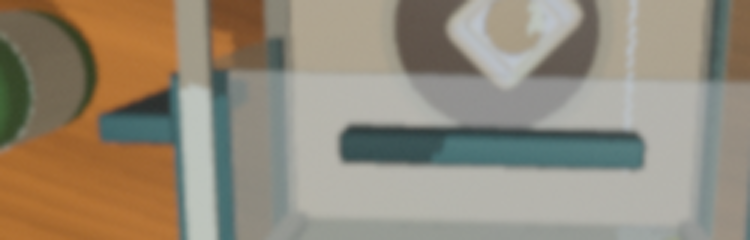

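Request:
jog_arm --pt "-0.015 -0.035 0 0.02" --pt "-0.015 -0.035 0 0" --pt "-0.012 -0.035 0 0" --pt "0 -0.015 0.02 0" --pt "0 0 0.03 0" --pt "0 0 0.03 0" --pt "0 0 0.02 0" --pt "0 0 0 0"

```text
time: 2.92
eef_pos: [0.7183, -0.0078, 0.2804]
tcp_rot: [-0.143, 0.99, -0.003, -0.01]
contact_force: [0.4, 0.0, -0.7]
opening: 0.001
```

```bash
python3 - <<'E'
from h import *
plan(.12,-.120,.165)
E
```

```text
t 2.92 tcp bal [ 0.1187 -0.1181] tipz 0.2694 spin left(tool) 0.0035 tilt [-0.02 -0.01 -1.  ] F [ 0.4  0.  -0.7] op 0.001 q6 [-0.15  0.37  1.4  -0.01  1.39 -2.  ]
tool delta [-0.0035 -0.0015  0.1044]
```

Request:
jog_arm --pt "-0.002 -0.002 0.025 0" --pt "-0.001 -0.001 0.03 0" --pt "0 0 0.03 0" --pt "0 0 0.015 0" --pt "0 0 0 0" --pt "0 0 0 0" --pt "0 0 0 0" --pt "0 0 0 0"

```text
time: 3.58
eef_pos: [0.723, -0.0046, 0.1894]
tcp_rot: [-0.146, 0.989, -0.004, -0.004]
contact_force: [-0.2, -0.2, -0.1]
opening: -0.0
```

```bash
python3 - <<'E'
from h import *
plan(.12,-.120,.165)
cv2.imwrite("pics/w2.png",vision.read_camera('wrist')[:,:,::-1])
E
```

```text
t 3.58 tcp bal [ 0.1241 -0.1164] tipz 0.1784 spin left(tool) 0.0098 tilt [-0.007 -0.01  -1.   ] F [-0.2 -0.2 -0.1] op -0.0 q6 [-0.14  0.43  1.48 -0.01  1.23 -2.  ]
tool delta [ 0.004  -0.0035  0.0135]
```

View pics/w2.png

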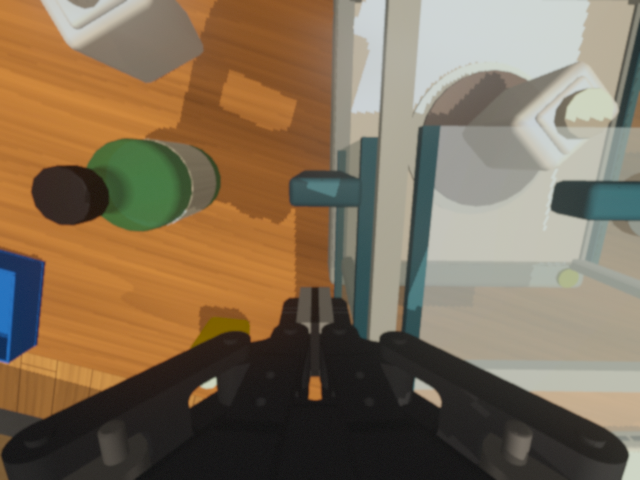

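Request:
jog_arm --pt "0.005 -0.003 0.01 0.01" --pt "0.012 -0.001 0 0" --pt "0.012 0 0 0" --pt "0.012 0 0 0" --pt "0.01 0 0 0" --pt "0.01 0 0 0" --pt "0.01 0 0 0" --pt "0.01 0 0 0"

```text
time: 4.3
eef_pos: [0.6493, -0.0321, 0.1863]
tcp_rot: [-0.139, 0.99, -0.006, 0.008]
contact_force: [1.7, -0.4, -0.3]
opening: 0.003
```

```bash
python3 - <<'E'
from h import *
plan(-.025,-.120,.168)
cv2.imwrite("pics/w3.png",vision.read_camera('wrist')[:,:,::-1])
E
```

```text
t 4.3 tcp bal [ 0.0456 -0.1222] tipz 0.1753 spin left(tool) -0.0039 tilt [ 0.018 -0.01  -1.   ] F [ 1.7 -0.4 -0.3] op 0.003 q6 [-0.2   0.27  1.7  -0.01  1.15 -2.05]
tool delta [0.0707 0.002  0.0062]
```

View pics/w3.png

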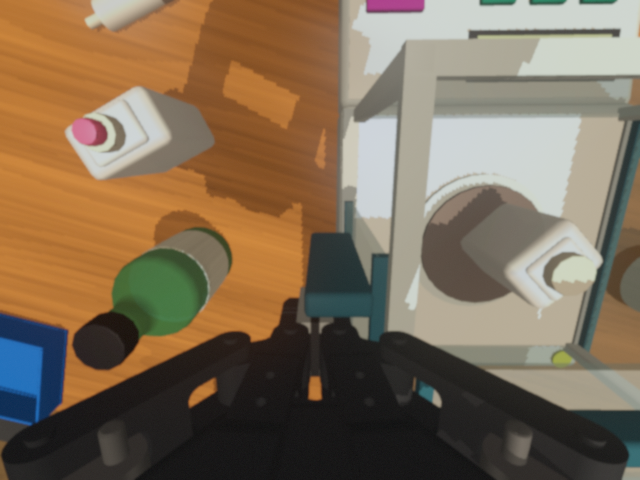

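Request:
jog_arm --pt "0.01 0.002 0.002 0" --pt "0.01 0 0.001 0" --pt "0.01 0 0.001 0" --pt "0.01 0 0.001 0" --pt "0.008 0 0 0" --pt "0.006 0 0 0" --pt "0.005 0 0 0" --pt "0.005 0 0 0"

```text
time: 5.02
eef_pos: [0.5916, -0.0483, 0.1845]
tcp_rot: [-0.136, 0.99, -0.007, 0.026]
contact_force: [33.1, 10.2, -15.7]
opening: -0.002
```

```bash
python3 - <<'E'
from h import *
plan(-.025,-.120,.168)
cv2.imwrite("pics/s4.png",vision.read_camera('side')[120:360,180:420,::-1])
cv2.imwrite("pics/w4.png",vision.read_camera('wrist')[:,:,::-1])
E
```

```text
t 5.02 tcp bal [-0.0143 -0.1217] tipz 0.1735 spin left(tool) -0.0098 tilt [ 0.053 -0.006 -0.999] F [ 33.1  10.2 -15.7] op -0.002 q6 [-0.26  0.14  1.86  0.01  1.09 -2.1 ]
tool delta [0.011  0.0017 0.005 ]
```

View pics/w4.png

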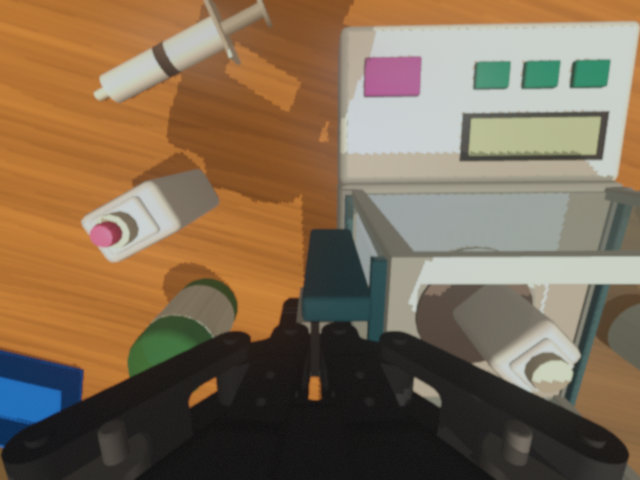

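View pics/s4.png

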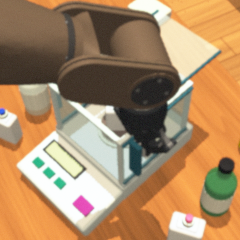

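Request:
jog_arm --pt "-0.01 0 0 0" --pt "-0.02 0 0 0" --pt "-0.02 0 -0.02 0" --pt "-0.02 0 -0.03 0" --pt "-0.02 0 -0.03 0" --pt "-0.02 0 -0.03 0" --pt "-0.02 0.01 0 0" --pt "-0.01 0.03 0 0"

```text
time: 5.78
eef_pos: [0.7082, 0.0245, 0.2943]
tcp_rot: [-0.133, 0.991, -0.006, 0.013]
contact_force: [-0.4, 0.5, -1.1]
opening: 0.001
```

```bash
python3 - <<'E'
from h import *
plan(.12,0,.26)
T=vision.get_calibration('top');im=vision.read_camera('top')
cv2.imwrite("pics/t5.png",cv2.resize(im[100:350,190:440],None,fx=2.4,fy=2.4,interpolation=2)[:,:,::-1])
cv2.imwrite("pics/w5.png",vision.read_camera('wrist')[:,:,::-1])
E
```

```text
t 5.78 tcp bal [ 0.1181 -0.0843] tipz 0.2833 spin left(tool) -0.0168 tilt [ 0.027 -0.009 -1.   ] F [-0.4  0.5 -1.1] op 0.001 q6 [-0.11  0.31  1.45 -0.01  1.35 -1.94]
tool delta [0.     0.0847 0.022 ]
```

View pics/t5.png

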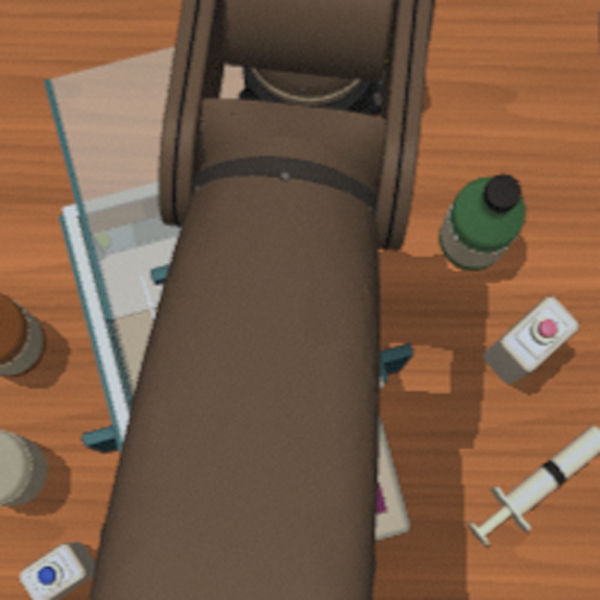

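View pics/w5.png

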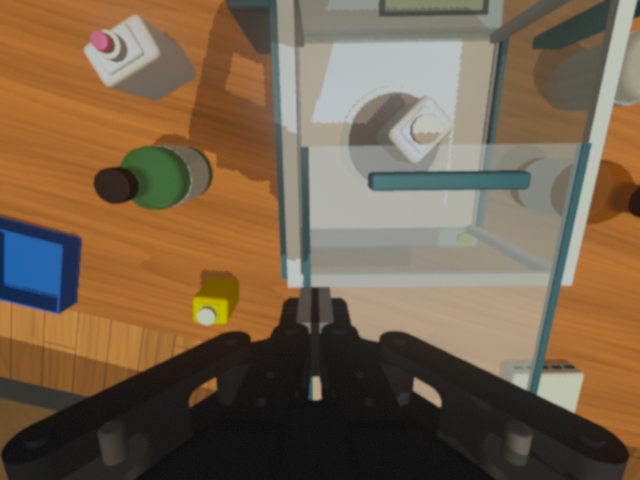

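```bash
python3 - <<'E'
from h import *
T=vision.get_calibration('top')
for p in [(84,434),(84,442),(408,346),(413,353)]: print(p,tob(onz(T,(190+p[0]/2.4,100+p[1]/2.4),.21)).round(4))
E
```

```text
(84, 434) [-0.0286  0.1223]
(84, 442) [-0.0342  0.1237]
(408, 346) [-0.0299 -0.1231]
(413, 353) [-0.0359 -0.1252]
```

Request:
jog_arm --pt "0 0.03 0 0" --pt "-0.003 0.03 0.005 -0.01" --pt "-0.002 0.023 0.01 -0.01" --pt "0 0.003 0.01 0" --pt "0 0 0.01 0" --pt "0 0 0 0" --pt "0 0 0 0" --pt "0 0 0 0"

```text
time: 6.55
eef_pos: [0.6842, 0.1103, 0.2506]
tcp_rot: [-0.145, 0.989, -0.008, 0.004]
contact_force: [-0.4, -0.1, -0.3]
opening: 0.005
```

```bash
python3 - <<'E'
from h import *
plan(.115,0,.225)
cv2.imwrite("pics/w6.png",vision.read_camera('wrist')[:,:,::-1])
E
```

```text
t 6.55 tcp bal [0.119  0.0047] tipz 0.2396 spin left(tool) 0.0089 tilt [ 0.011 -0.014 -1.   ] F [-0.4 -0.1 -0.3] op 0.005 q6 [ 0.02  0.32  1.53 -0.02  1.29 -1.84]
tool delta [ 0.0041 -0.0045  0.0147]
```

View pics/w6.png

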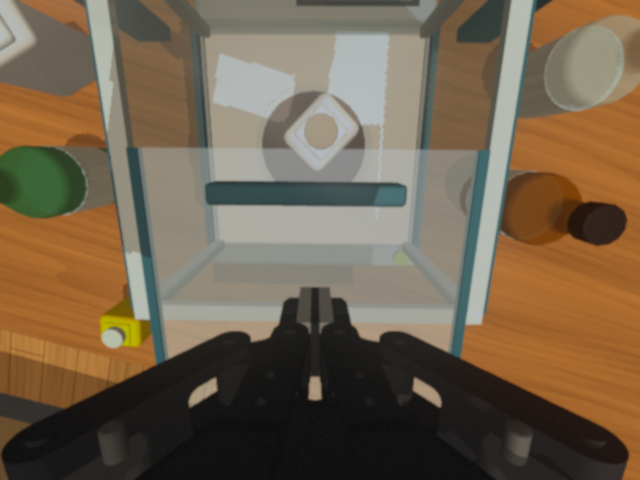

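Request:
jog_arm --pt "0.002 -0.003 0.007 0.005" --pt "0.005 -0.001 0.005 0" --pt "0.01 0 0.001 0" --pt "0.01 0 0 0" --pt "0.01 0 0 0" --pt "0.01 0 0 0" --pt "0 0 0 0" --pt "0 0 0 0"

```text
time: 7.27
eef_pos: [0.6403, 0.0863, 0.2374]
tcp_rot: [-0.139, 0.99, -0.008, 0.008]
contact_force: [1.0, 0.5, -0.0]
opening: -0.002
```

```bash
python3 - <<'E'
from h import *
plan(-.014,0,.226)
cv2.imwrite("pics/w7.png",vision.read_camera('wrist')[:,:,::-1])
E
```

```text
t 7.27 tcp bal [ 0.07  -0.006] tipz 0.2264 spin left(tool) -0.0044 tilt [ 0.018 -0.014 -1.   ] F [ 1.   0.5 -0. ] op -0.002 q6 [-0.02  0.22  1.67 -0.01  1.24 -1.86]
tool delta [ 0.0841  0.0056 -0.0008]
```

View pics/w7.png

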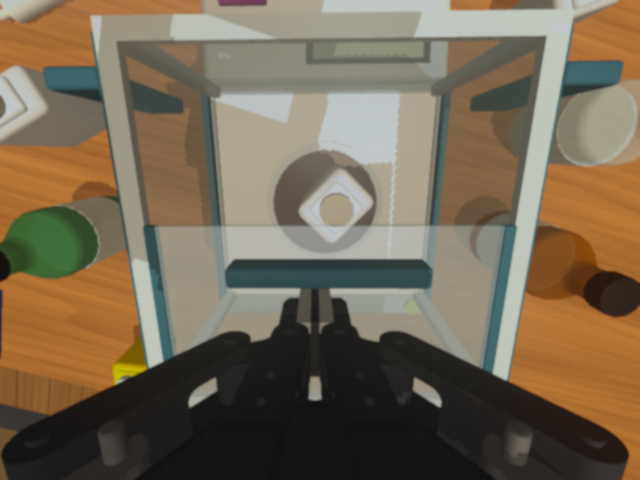

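Request:
jog_arm --pt "0.01 0.003 0 0" --pt "0.01 0.001 0 0" --pt "0.01 0 -0.0003 0" --pt "0.01 0 -0.0003 0" --pt "0.01 0 -0.0003 0" --pt "0.005 0 0 0" --pt "0 0 0 0" --pt "0 0 0 0"

```text
time: 7.98
eef_pos: [0.5862, 0.0729, 0.2377]
tcp_rot: [-0.138, 0.99, -0.009, 0.013]
contact_force: [2.0, 0.7, -1.0]
opening: 0.001
```

```bash
python3 - <<'E'
from h import *
plan(-.014,0,.226)
E
```

```text
t 7.98 tcp bal [ 0.0144 -0.0038] tipz 0.2267 spin left(tool) -0.0053 tilt [ 0.028 -0.014 -1.   ] F [ 2.   0.7 -1. ] op 0.001 q6 [-0.04  0.09  1.81 -0.01  1.21 -1.89]
tool delta [0.0284 0.0036 0.    ]
```

Request:
jog_arm --pt "0.008 0 -0.0003 0" --pt "0.008 0 -0.0003 0" --pt "0.006 0 0 0" --pt "0.005 0 0 0" --pt "0.004 0 0 0" --pt "0.004 0 0 0" --pt "0.003 0 0 0" --pt "0.003 0 0 0"

```text
time: 8.65
eef_pos: [0.5575, 0.0645, 0.2385]
tcp_rot: [-0.136, 0.99, -0.006, 0.038]
contact_force: [11.1, 3.4, -5.4]
opening: 0.001
```

```bash
python3 - <<'E'
from h import *
plan(-.014,0,.226)
cv2.imwrite("pics/w8.png",vision.read_camera('wrist')[:,:,::-1])
E
```

```text
t 8.65 tcp bal [-0.0155 -0.0038] tipz 0.2275 spin left(tool) -0.0083 tilt [ 0.077 -0.002 -0.997] F [11.1  3.4 -5.4] op 0.001 q6 [-0.07 -0.    1.91  0.    1.16 -1.91]
tool delta [-0.0013  0.0039  0.0015]
```

View pics/w8.png

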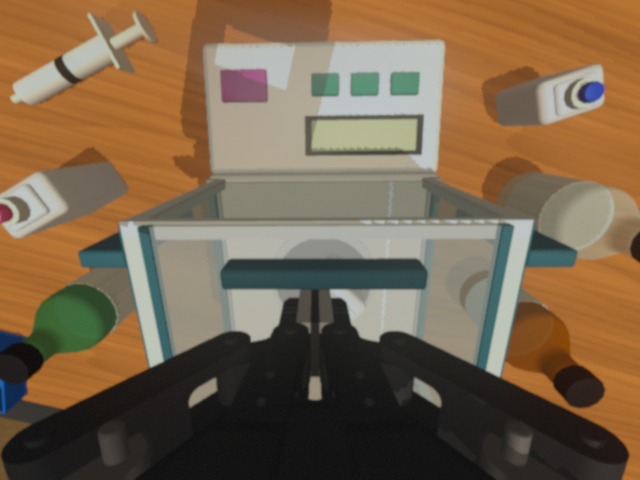

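Request:
jog_arm --pt "-0.01 0 0 0" --pt "-0.015 0 -0.005 0" --pt "0 0 -0.03 0" --pt "0 -0.01 -0.03 0" --pt "0.01 -0.02 -0.01 0" --pt "0.03 -0.02 0 0" --pt "0.03 -0.015 0 0" --pt "0.03 0 0 0"

```text
time: 9.37
eef_pos: [0.4947, -0.0194, 0.3114]
tcp_rot: [-0.14, 0.99, -0.006, 0.029]
contact_force: [0.7, -0.3, 1.2]
opening: -0.0
```

```bash
python3 - <<'E'
from h import *
plan(-.129,-.068,.12)
cv2.imwrite("pics/w9.png",vision.read_camera('wrist')[:,:,::-1])
im=vision.read_camera('side')
cv2.imwrite("pics/s9.png",cv2.resize(im[120:360,180:420],None,fx=2.4,fy=2.4,interpolation=2)[:,:,::-1])
E
```

```text
t 9.37 tcp bal [-0.0992 -0.0669] tipz 0.3004 spin left(tool) -0.0019 tilt [ 0.06  -0.003 -0.998] F [ 0.7 -0.3  1.2] op -0.0 q6 [-0.25 -0.2   1.96  0.01  1.33 -2.1 ]
tool delta [0.0399 0.0023 0.1784]
```

View pics/w9.png

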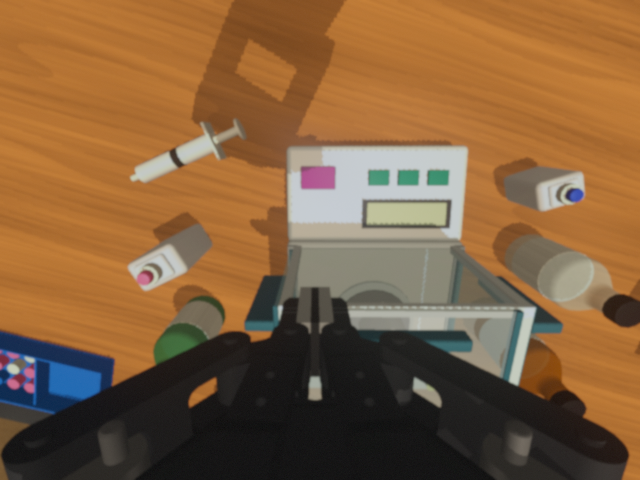

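View pics/s9.png

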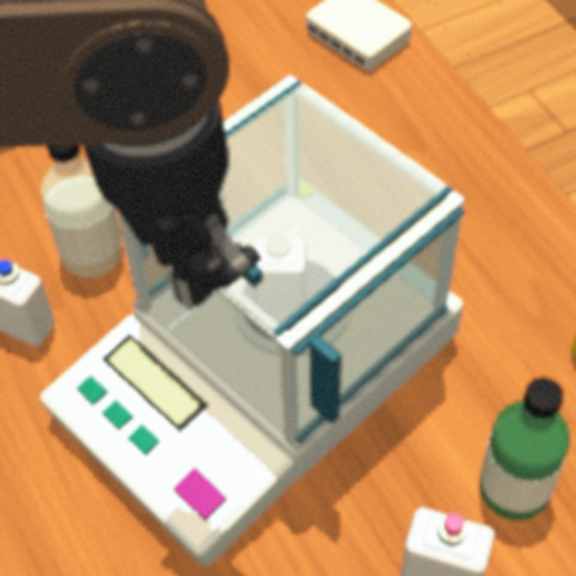

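```bash
python3 - <<'E'
from h import *
W=vision.get_calibration('wrist')
for p in [(318,178),(378,177),(437,177)]:print(tob(onz(W,p,.054)).round(4))
E
```

```text
[-0.1322 -0.0662]
[-0.1332  0.0019]
[-0.133   0.0685]
```

Request:
jog_arm --pt "0.02 0 0 0" --pt "0.02 0 0 0" --pt "0 0 0.03 0" --pt "0 0 0.035 0" --pt "0 0 0.035 0" --pt "0 0 0.035 0" --pt "0 0 0.02 0" --pt "0 0 0 0"

```text
time: 10.13
eef_pos: [0.4627, -0.0298, 0.1536]
tcp_rot: [-0.139, 0.99, -0.006, 0.03]
contact_force: [-0.4, 0.5, 0.8]
opening: -0.0
```

```bash
python3 - <<'E'
from h import *
plan(-.129,-.068,.07)
cv2.imwrite("pics/w10.png",vision.read_camera('wrist')[:,:,::-1])
E
```

```text
t 10.13 tcp bal [-0.1329 -0.0679] tipz 0.1426 spin left(tool) -0.0035 tilt [ 0.06  -0.003 -0.998] F [-0.4  0.5  0.8] op -0.0 q6 [-0.29 -0.13  2.19  0.02  1.02 -2.15]
tool delta [0.0002 0.0014 0.0727]
```

View pics/w10.png

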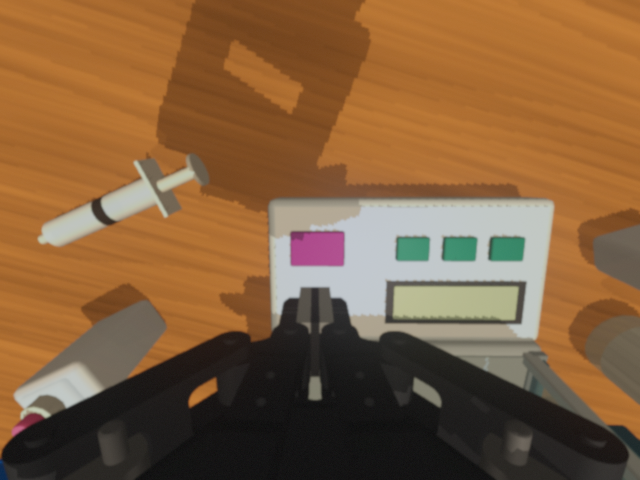

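Request:
jog_arm --pt "0 0 0.02 0" --pt "0 0 0.02 0" --pt "0 0 0.02 0" --pt "0 0 0.01 0" --pt "0 0 0 0" --pt "0 0 0 0" --pt "0 0 0 0" --pt "0 0 0 0"

```text
time: 10.85
eef_pos: [0.479, -0.032, 0.0979]
tcp_rot: [-0.14, 0.989, -0.01, 0.039]
contact_force: [0.1, -0.3, 0.3]
opening: 0.001
```

```bash
python3 - <<'E'
from h import *
plan(-.130,-.068,.052)
W=vision.get_calibration('wrist');im=vision.read_camera('wrist')
cv2.imwrite("pics/w11.png",im[:,:,::-1])
for k in('purple','green'): print(k,[(b,tob(onz(W,b[1],.054)).round(4)) for b in blobs(im,*COL[k],mn=100)])
E
```

```text
t 10.85 tcp bal [-0.1179 -0.0745] tipz 0.0869 spin left(tool) 0.0001 tilt [ 0.081 -0.01  -0.997] F [ 0.1 -0.3  0.3] op 0.001 q6 [-0.29 -0.01  2.2   0.02  0.87 -2.15]
tool delta [0.0147 0.0076 0.0337]
purple [((2987, [328.3, 253.0], [294, 232, 70, 44]), array([-0.1311, -0.0691]))]
green [((1241, [455.3, 254.2], [434, 240, 44, 30]), array([-0.1311, -0.0006])), ((1291, [517.8, 254.6], [495, 240, 47, 30]), array([-0.1312,  0.0325])), ((1321, [581.5, 255.4], [558, 241, 48, 30]), array([-0.1311,  0.0659]))]
```

View pics/w11.png

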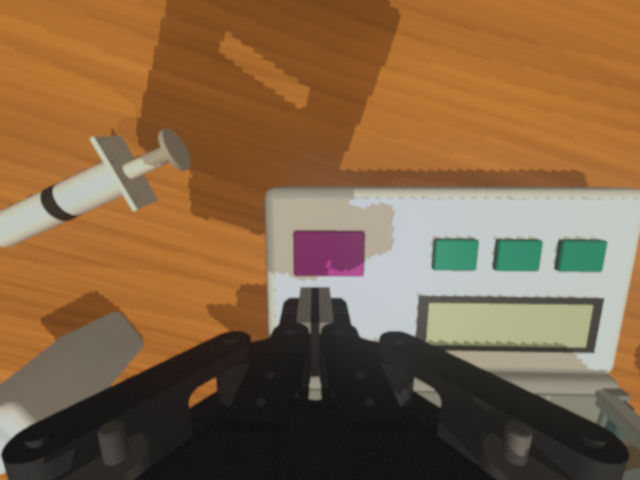

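Request:
jog_arm --pt "0.007 0.004 0 0" --pt "0.007 0.003 0 0" --pt "0.003 0 0 0" --pt "0 0 0 0" --pt "0 0 0 0" --pt "0 0 0 0" --pt "0 0 0 0" --pt "0 0 0 0"

```text
time: 11.57
eef_pos: [0.4597, -0.0301, 0.0992]
tcp_rot: [-0.14, 0.989, -0.012, 0.042]
contact_force: [0.3, -0.6, -0.4]
opening: -0.002
```

```bash
python3 - <<'E'
from h import *
plan(-.131,-.068,.052)
E
```

```text
t 11.57 tcp bal [-0.1358 -0.0674] tipz 0.0882 spin left(tool) 0.0002 tilt [ 0.086 -0.011 -0.996] F [ 0.3 -0.6 -0.4] op -0.002 q6 [-0.29 -0.06  2.25  0.02  0.87 -2.16]
tool delta [-0.0019  0.0006  0.0365]
```

Request:
jog_arm --pt "0 0 0.006 0" --pt "0.001 0.0005 0.006 0" --pt "0.001 0.0005 0.006 0" --pt "0.001 0.0005 0.006 0" --pt "0 0 0 0" --pt "0 0 0 0" --pt "0 0 0 0" --pt "0 0 0 0"

```text
time: 12.23
eef_pos: [0.4578, -0.0296, 0.0708]
tcp_rot: [-0.14, 0.989, -0.011, 0.04]
contact_force: [-0.2, 0.7, 0.4]
opening: -0.003
```

```bash
python3 - <<'E'
from h import *
plan(-.131,-.068,.052)
W=vision.get_calibration('wrist');im=vision.read_camera('wrist')
cv2.imwrite("pics/w12.png",im[:,:,::-1])
E
```

```text
t 12.23 tcp bal [-0.1375 -0.0663] tipz 0.0598 spin left(tool) -0.0 tilt [ 0.083 -0.01  -0.997] F [-0.2  0.7  0.4] op -0.003 q6 [-0.29 -0.01  2.26  0.02  0.81 -2.16]
tool delta [-0.0059 -0.0014  0.0083]
```

View pics/w12.png

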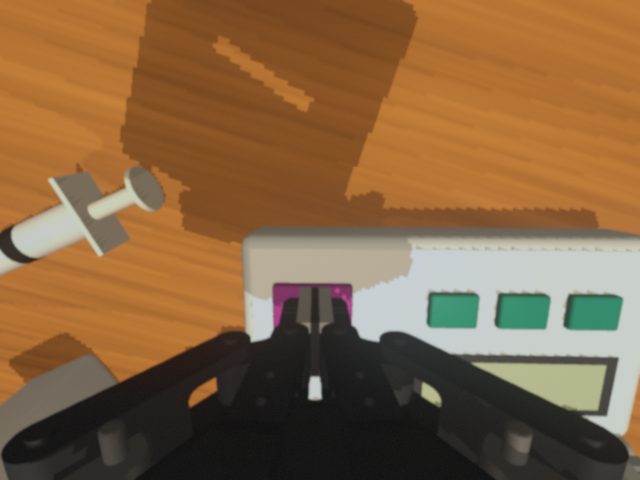

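The closed tips stand just above the purple key, which spans columns 273–352 with the tips at 315. I'll shift 4 mm to the back and press slowly.

Request:
jog_arm --pt "-0.004 -0.001 0 0" --pt "0 0 0.003 0" --pt "0 0 0.002 0" --pt "0 0 0.002 0" --pt "0 0 0.002 0" --pt "0 0 0.002 0" --pt "0 0 0.001 0" --pt "0 0 0 0"

```text
time: 12.95
eef_pos: [0.4651, -0.0298, 0.0601]
tcp_rot: [-0.14, 0.989, -0.011, 0.042]
contact_force: [-1.4, 0.2, 3.2]
opening: -0.001
```

```bash
python3 - <<'E'
from h import *
plan(-.131,-.068,.052)
W=vision.get_calibration('wrist');im=vision.read_camera('wrist')
cv2.imwrite("pics/w13.png",im[:,:,::-1])
E
```

```text
t 12.95 tcp bal [-0.1305 -0.0685] tipz 0.0491 spin left(tool) 0.0001 tilt [ 0.086 -0.011 -0.996] F [-1.4  0.2  3.2] op -0.001 q6 [-0.29  0.02  2.25  0.02  0.78 -2.16]
tool delta [ 0.0002  0.0004 -0.003 ]
```

View pics/w13.png

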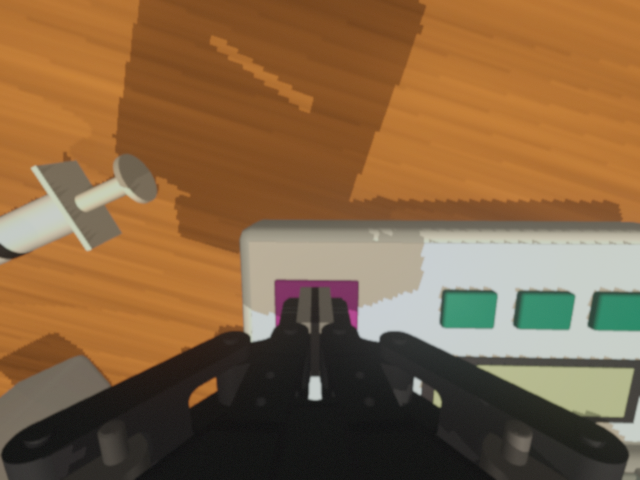

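Request:
jog_arm --pt "0 0 0.002 0" --pt "0 0 0.002 0" --pt "0 0 0.002 0" --pt "0 0 0.001 0" --pt "0 0 0 0" --pt "0 0 0 0" --pt "0 0 0 0" --pt "0 0 0 0"

```text
time: 13.67
eef_pos: [0.4652, -0.0298, 0.0602]
tcp_rot: [-0.142, 0.989, -0.01, 0.037]
contact_force: [-2.1, 0.6, 3.2]
opening: -0.002
```

```bash
python3 - <<'E'
from h import *
plan(-.131,-.068,.052)
E
```

```text
t 13.67 tcp bal [-0.1305 -0.0686] tipz 0.0492 spin left(tool) 0.0032 tilt [ 0.077 -0.009 -0.997] F [-2.1  0.6  3.2] op -0.002 q6 [-0.29  0.03  2.24  0.02  0.79 -2.16]
tool delta [ 0.0003  0.0005 -0.0028]
```

Request:
jog_arm --pt "0 0 0.003 0" --pt "0 0 0.003 0" --pt "0 0 0.003 0" --pt "0 0 0.003 0" --pt "0 0 0.003 0" --pt "0 0 0.003 0" --pt "0 0 0.003 0" --pt "0 0 0.003 0"

```text
time: 14.33
eef_pos: [0.4661, -0.0299, 0.0587]
tcp_rot: [-0.146, 0.989, -0.005, 0.021]
contact_force: [-14.3, 2.0, 27.7]
opening: -0.001
```

```bash
python3 - <<'E'
from h import *
plan(-.131,-.068,.052)
E
```

```text
t 14.33 tcp bal [-0.1296 -0.069 ] tipz 0.0477 spin left(tool) 0.0114 tilt [ 0.044 -0.004 -0.999] F [-14.3   2.   27.7] op -0.001 q6 [-0.29  0.05  2.22  0.01  0.82 -2.16]
tool delta [ 0.0012  0.0009 -0.0044]
```

The force rose to about 31 N with no further travel, so the key is fully down. Lifting off.

Request:
jog_arm --pt "0 0 -0.005 0" --pt "0 0 -0.01 0" --pt "0 0 -0.02 0" --pt "0 0 -0.03 0" --pt "0 0 -0.03 0" --pt "0 0 -0.03 0" --pt "0.01 0 -0.03 0" --pt "0.01 0 -0.02 0"

```text
time: 15.0
eef_pos: [0.4364, -0.0343, 0.2335]
tcp_rot: [-0.147, 0.989, -0.003, 0.017]
contact_force: [0.5, -0.7, -0.6]
opening: 0.003
```

Request:
jog_arm --pt "0 0 -0.03 0" --pt "0 0.02 -0.03 0" --pt "0 0.035 -0.03 0" --pt "0 0.04 -0.01 0" --pt "0 0.04 0 0" --pt "0 0.04 0 0" --pt "0 0.04 0 0" --pt "0 0.02 0 0"

```text
time: 15.67
eef_pos: [0.3668, 0.1921, 0.3387]
tcp_rot: [-0.138, 0.99, -0.005, 0.029]
contact_force: [-0.3, -0.6, 0.1]
opening: 0.0
```

```bash
python3 - <<'E'
from h import *
st()
for n,c in (('side',(120,180)),('top',(100,190))):
    im=vision.read_camera(n)
    print(n,{k:blobs(im,*COL[k]) for k in COL})
    cv2.imwrite(f"pics/{n}14.png",cv2.resize(im[c[0]:c[0]+250,c[1]:c[1]+250],None,fx=2.4,fy=2.4,interpolation=2)[:,:,::-1])
E
```

```text
t 15.67 tcp bal [-0.163   0.1719] tipz 0.3277 spin left(tool) -0.005 tilt [ 0.058 -0.001 -0.998] F [-0.3 -0.6  0.1] op 0.0 q6 [ 0.25 -0.42  2.07 -0.02  1.43 -1.6 ]
side {'purple': [(218, [262.7, 325.2], [253, 316, 20, 20]), (82, [556.3, 374.3], [550, 370, 12, 11]), (64, [544.8, 381.7], [539, 378, 11, 10]), (85, [566.6, 386.2], [560, 381, 13, 12]), (63, [543.6, 401.7], [539, 398, 10, 10]), (83, [565.0, 406.6], [559, 402, 12, 11]), (66, [554.1, 414.2], [549, 410, 10, 10])], 'teal': [(33, [229.7, 195.5], [227, 192, 7, 8]), (147, [328.5, 230.1], [296, 199, 71, 60]), (237, [269.8, 221.1], [253, 206, 35, 32]), (485, [322.2, 263.4], [303, 208, 69, 87])], 'green': [(69, [218.0, 282.0], [213, 277, 11, 11]), (69, [228.6, 292.5], [224, 288, 11, 10]), (68, [239.4, 302.7], [234, 298, 11, 11])]}
top {'purple': [(221, [339.9, 309.2], [330, 302, 21, 16])], 'teal': [(59, [354.9, 248.6], [348, 244, 13, 11]), (36, [233.2, 284.2], [227, 280, 12, 8])], 'green': [(81, [307.0, 318.3], [302, 314, 11, 10]), (82, [290.9, 322.9], [285, 318, 12, 10]), (84, [274.9, 327.5], [269, 323, 12, 10])]}
```

View pics/side14.png

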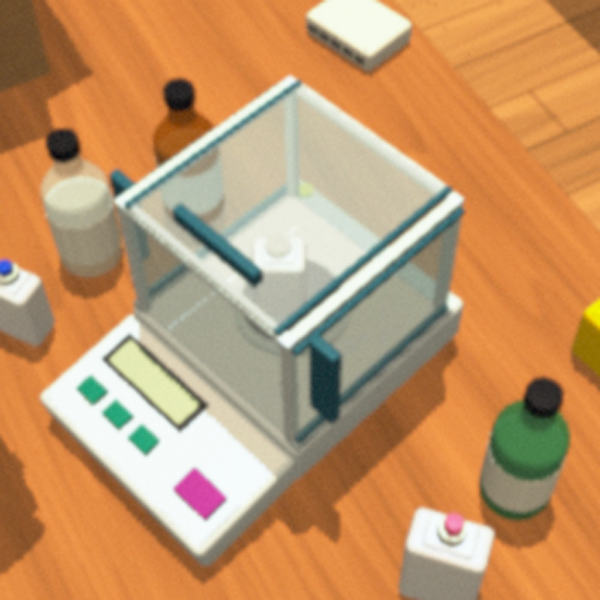

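View pics/top14.png

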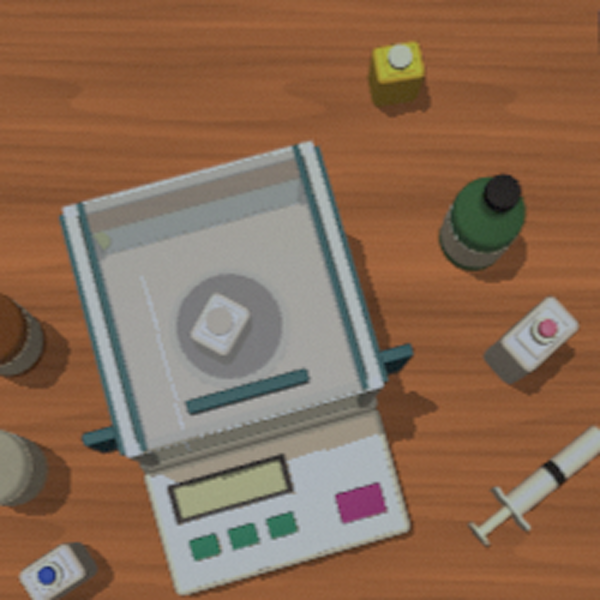

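```bash
python3 - <<'E'
from h import *
S=vision.get_calibration('side');T=vision.get_calibration('top')
a=tob(tri(S,(309.6,191.7),T,(279.2,207.6))[0]); b,e=tri(S,(269.8,221.1),T,(190+248/2.4,100+391/2.4)); print('ridge before',a,'after',tob(b),b,e)
for p in [(84,434),(84,442),(406,346),(412,353)]: print(tob(onz(T,(190+p[0]/2.4,100+p[1]/2.4),.21)).round(4))
E
```

```text
ridge before [ 0.06824966 -0.00254533] after [-0.03186536 -0.00097296] [0.54100273 0.06266862 0.22632156] 0.0006623788399990982
[-0.0286  0.1223]
[-0.0342  0.1237]
[-0.0295 -0.1217]
[-0.0357 -0.1245]
```

```bash
python3 -c "
from plant import workorder
print(workorder.sign_off())"
```

```text
the job is handed in; nothing more can be done
None
```

I pushed the right-hand door and then the top pane shut by their grips with closed fingertips. I then pressed the purple tare key, lifted clear and handed the job in at about 15.8 s. The hand-in gives no verdict, so whether it passed is not confirmed.

- **Shield:** I pushed each slide until it met its stop, with about 38 N on the tool at the end for the door and 13 N for the pane. In the final images the ridge is at x ≈ -32 mm in the balance's frame and the right grip at ≈ -32 mm. The already shut left grip is at ≈ -31 mm, so they agree to about 1–2 mm, which is as fine as the images allow.
- **Speed:** I kept the commanded push to 0.12–0.14 m/s or less, well under the 0.4 m/s slam limit. I had no direct reading of door or pane speed.
- **Tare key:** It met its stop. The last press reached about 31 N with only about 1.5 mm more movement, much firmer than the key's 4 N needed. Afterwards its pixel position was the same as at the start, so it is back up. The green keys also had not moved, and the tool force was back near zero.
- **Surroundings:** The bottle on the pan and the bottles and syringe in view looked unmoved by eye in the last two pictures; I did not measure their positions.
- **Disagreements:** Heights from the two cameras came out about 3–8 mm too low. I used the given heights instead and felt for the key by force. The tool also tilted up to 4–5 degrees while pushing, which did no visible harm.

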